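# Seal the dry box: lid on, corners pressed home, keeper across

## Robot

A 7-joint arm with a two-finger parallel gripper is mounted at the origin on a cart in front of the work surface, level with it; the furniture and walls round the work are solid. World frame = base frame: x ahead of the robot, y to its left, z up, the work surface at z = 0. Lengths are in m, angles in rad, forces in N, time in s.
With the tool pointing down it reaches from about 0.35 to 0.9 m from the base axis. Payload 19.9 kg.
Tool frame: the origin (TCP) lies on the mounting face of the last link; the fingertips stand 199 mm ahead of it and the grasp point (between the pads) lies 180 mm ahead of it; z points along the fingers, y is the line along which they close (so a half turn about z gives the same grasp; the last joint's range is limited). The gripper opens to 94 mm and grips with 3 to 60 N. Pads are 16 mm wide; open, the fingers measure 119 mm over their backs; the gripper's body (75 mm by 177 mm) begins 78 mm behind the grasp point.
Start: joints at [-1.22, 0.417, -0.01, 1.614, 0.005, 1.111, -0.053], TCP at [0.239, 0.577, 0.405] pointing down, gripper open.
Joint ranges: [-2.81, 2.81], [-0.39, 2.02], [-1.27, 1.25], [0.06, 2.57], [-1.19, 4.33], [0.19, 2], [-2.82, 2.82]. Speed limits (rad/s): [1.89, 1.89, 2.39, 2.39, 3.01, 3.01, 3.01].

## Interface

Orientations are given as a rotation vector (axis times angle).
In Python, from cell import ctrl, planner, optics, hand_in gives the robot as it stands. Calls block until the motion is done:
- ctrl.move_to(position, orientation): joint-space move of the TCP to a pose.
- ctrl.move_linear(position, ori=None, max_speed=0.15): straight line of the TCP; ori=None keeps the orientation; max_speed is the mean speed in m/s.
- ctrl.movej(angles): joint-space move.
- ctrl.grip(opening): finger opening in m; the grip force is fixed at half the most; returns when the fingers have stopped.
- ctrl.wait(seconds).
- planner.ik(position, orientation): joint angles nearest the present ones, or None.
- ctrl.read_state(): the state.
- optics.camera(name): name is "scene" or "top" or "wrist"; returns a dict with "image" (420x560x3 uint8, blue, green, red), "fx", "fy", "cx", "cy" (pixels), "R" (3x3) and "t" (3): a world point X has camera coordinates R X + t. Camera axes: x right, y down, z forward; pixel columns grow to the right and rows downward; lengths in m; the calibration is good to about 2 mm. The wrist camera is an equidistant fisheye: a pixel r from the principal point sees the ray r / f radians off the axis. A picture is of the moment at which its call begins. There is no depth.
A pose or a line that the arm cannot do raises ctrl.IKError and nothing moves.
- hand_in(): hands the job in; it is judged then, once.
Trained networks look in a picture, given as the dict that the camera call returned (one of the last four; its "shot" number tells which), for a name from the list of things; names that differ only in an ending like _2 or _b are one class to them, and where a whole thing is asked for, a point or a joint stands for the part that bears it (a point fixed in the world has none). Each returns a list of dicts, best first, with "score" (0 to 1); they miss things now and then, are a little off and sometimes report something else, mostly with a low value. They report only what shows in the picture. A call takes as long as a camera call.
- optics.boxes_of(picture, name): "point" ([x, y, z] in m, in world coordinates, good to about 4 mm: the middle of the surface that is visible of it).
- optics.outline_of(picture, name): "region" (420x560 bool, what is visible of it).
The state is a dict: "t": time; "joint_pos": joint angles; "dq": joint speeds; "joint_torque": joint torques, N m; "eef_pos": TCP position; "tcp_rot": TCP orientation; "wrist_force": force on the tool from outside, world axes, zero at the start; "moment": the same for the moment, N m; "finger_gap": finger opening in m; "grasp_force": force on a finger pad.
Only numpy, scipy, OpenCV 4.12 (cv2) and the standard library are available. Lean on these libraries where they do the work, as an engineer would, in place of code of your own. Each camera call takes 0.05 s, during which the arm holds its last target. There are 200 camera calls.

## Task

Close the dry box of needle cartridges: with the keeper bar swung clear, lay the loose white lid squarely on the box by its handle, then press it home on the gasket one corner at a time, each fully down before you go on to the next, until the lid lies flat and flush on the rim all round. Then swing the keeper bar over the lid until it is parallel to the lid's handle, and let go. Leave the other things on the table where they are.

Things in the scene. Friction and masses are not known exactly. Their poses are not given: they have to be found in the camera images.
- box: Open grey dry box fixed to the table (sizes in mm). Origin: centre of its underside; x along its long side, z up. Flat rim 150 (x) by 110 (y), its top at z = 50; mouth 116 x 76. On the rim's corners stand four black rubber gasket pieces, tops at z = 56 at the start. A bracket at the +x end carries the keeper's pivot.
- box_pivot (a point): Axis of the keeper's pivot (22 across) at the box's +x end, at x = 98, y = +40, z = 74 of the box: the top of the pivot.
- lid: Loose white lid, 0.15 to 0.31 kg, lying right way up. Origin: centre of the underside of its lip, x along its long side. Plate 152 (x) x 112 (y) x 8, z = 10 to 18; lip below it 108 x 68, z = 0 to 10, enters the box mouth with 4 play each side, either way round. Origin at z = 46 of the box when on the raised gasket, at 40 when sealed flat on the rim.
- lid_handle (a point): Middle of the lid's black bar handle, at z = 42 above the lid's origin. The bar is 64 long along the lid's x, 12 wide in y, from z = 36 to 48, on two legs on the middle of the plate.
- keeper (a joint): Angle (rad) of the keeper, a level aluminium bar 14 wide, 8 thick. 0: it points to the box's -x, parallel to the handle, over the lid. Grows as it swings to the box's +y; past about 1.1 it is clear of the box's mouth and corners, but may hang over the loose lid. Friction (2.5 N at the knob) holds it; stops at -0.6, 2.3. Underside at z = 62 of the box: 4 above the sealed lid.
- keeper_knob (a point): Middle of the round black upright knob on the free end of the keeper bar, 100 from the pivot: 16 across, standing from z = 70 to 96 of the box; this point is at z = 82. The bar passes over the sealed lid, but is too low to pass over an unsealed one. Beyond the box the shade of a desk lamp hangs 0.5 m above the table: keep wrists low there.
- gasket_1 (a joint): How far the gasket's corner piece at the box's -x, +y corner is pressed down (m): 0 at the start, 0.006 flush with the rim. An L, legs 28 long, 11 wide, its corner at 67 in x and 47 in y from the box's centre. It takes about 10 N to move and stays where it is pressed; only this corner yields if the lid is pressed right above it, near the outer corner, and with less than about 30 N.
- gasket_2 (a joint): How far the gasket's corner piece at the box's -x, -y corner is pressed down (m): 0 at the start, 0.006 flush with the rim. An L, legs 28 long, 11 wide, its corner at 67 in x and 47 in y from the box's centre. It takes about 10 N to move and stays where it is pressed; only this corner yields if the lid is pressed right above it, near the outer corner, and with less than about 30 N.
- gasket_3 (a joint): How far the gasket's corner piece at the box's +x, -y corner is pressed down (m): 0 at the start, 0.006 flush with the rim. An L, legs 28 long, 11 wide, its corner at 67 in x and 47 in y from the box's centre. It takes about 10 N to move and stays where it is pressed; only this corner yields if the lid is pressed right above it, near the outer corner, and with less than about 30 N.
- gasket_4 (a joint): How far the gasket's corner piece at the box's +x, +y corner is pressed down (m): 0 at the start, 0.006 flush with the rim. An L, legs 28 long, 11 wide, its corner at 67 in x and 47 in y from the box's centre. It takes about 10 N to move and stays where it is pressed; only this corner yields if the lid is pressed right above it, near the outer corner, and with less than about 30 N.
- coffee_cup: Bystander, to be left alone: white paper coffee cup, 75 mm across, 83 tall, standing. Origin at the centre of its underside.
- ink_bottle: Bystander, to be left alone: slim dark ink bottle with a white pointed cap, 32 mm across, 98 tall, standing. Origin at the centre of its underside.
- eraser: Bystander, to be left alone: pocket eraser, 22x45x13, lying. Origin at the centre of its underside.
- masking_tape: Bystander, to be left alone: roll of masking tape, 104 across, 25 tall, lying. Origin at the centre of its underside.
- needle_machine: Bystander, to be left alone: pen-shaped needle machine, 34x197x35, lying. Origin at the centre of its underside.
- pen: Bystander, to be left alone: slim white ballpoint pen, 11x145x9, lying. Origin at the centre of its underside.
- pencil: Bystander, to be left alone: pencil, 7x139x7, lying. Origin at the centre of its underside.

How it is judged:
On the way, in this order (a step that is already met when the one before it is completed fails the run):
1. the lid lies squarely on the box, on the raised gasket, no corner pressed down yet (horizontal distance between lid and box below 0.008 m and angle between the x axis of lid and the x axis of box, either way round below 0.12 rad and z of lid in the frame of box below 0.049 m and angle between lid's own z axis and vertical below 0.04 rad and value of joint each of gasket_1, gasket_2, gasket_3, gasket_4 below 0.003 m), for 0.2 s.
2. one corner of the gasket is down (over 4.5 mm), the other three still up (under 3 mm) (((value of joint gasket_1 above 0.0045 m and value of joint each of gasket_2, gasket_3, gasket_4 below 0.003 m) or (value of joint each of gasket_1, gasket_3, gasket_4 below 0.003 m and value of joint gasket_2 above 0.0045 m) or (value of joint each of gasket_1, gasket_2, gasket_4 below 0.003 m and value of joint gasket_3 above 0.0045 m) or (value of joint each of gasket_1, gasket_2, gasket_3 below 0.003 m and value of joint gasket_4 above 0.0045 m))), for 0.1 s.
3. two corners are down, two still up (((value of joint each of gasket_1, gasket_2 above 0.0045 m and value of joint each of gasket_3, gasket_4 below 0.003 m) or (value of joint each of gasket_1, gasket_3 above 0.0045 m and value of joint each of gasket_2, gasket_4 below 0.003 m) or (value of joint each of gasket_1, gasket_4 above 0.0045 m and value of joint each of gasket_2, gasket_3 below 0.003 m) or (value of joint each of gasket_1, gasket_4 below 0.003 m and value of joint each of gasket_2, gasket_3 above 0.0045 m) or (value of joint each of gasket_1, gasket_3 below 0.003 m and value of joint each of gasket_2, gasket_4 above 0.0045 m) or (value of joint each of gasket_1, gasket_2 below 0.003 m and value of joint each of gasket_3, gasket_4 above 0.0045 m))), for 0.1 s.
4. three corners are down, one still up (((value of joint each of gasket_1, gasket_2, gasket_3 above 0.0045 m and value of joint gasket_4 below 0.003 m) or (value of joint each of gasket_1, gasket_2, gasket_4 above 0.0045 m and value of joint gasket_3 below 0.003 m) or (value of joint each of gasket_1, gasket_3, gasket_4 above 0.0045 m and value of joint gasket_2 below 0.003 m) or (value of joint gasket_1 below 0.003 m and value of joint each of gasket_2, gasket_3, gasket_4 above 0.0045 m))), for 0.1 s.
At the end, for the whole second after the job is handed in: All four gasket corners are down by more than 4.5 of 6 mm; the lid lies on the box within 8 mm of its centre and 0.12 rad of its direction (either way round), within 2 mm of flush and 0.02 rad of level; the keeper is within 0.1 rad of parallel to the box's long side; lid and keeper are at rest (value of joint each of gasket_1, gasket_2, gasket_3, gasket_4 above 0.0045 m and horizontal distance between lid and box below 0.008 m and angle between the x axis of lid and the x axis of box, either way round below 0.12 rad and z of lid in the frame of box below 0.042 m and angle between lid's own z axis and vertical below 0.02 rad and value of joint keeper between -0.1 and 0.1 rad and linear speed of lid below 0.02 m/s and velocity of joint keeper between -0.05 and 0.05 rad/s); the robot touches nothing.
It fails at once if one of the other things on the table is pushed more than 40 mm away (distance of any of coffee_cup, ink_bottle, eraser, masking_tape, needle_machine, pen, pencil from where it was at the start of the episode above 0.04 m).
It fails at once if the coffee cup or the ink bottle is knocked over (angle between any of coffee_cup, ink_bottle's own z axis and vertical above 0.6 rad).
It also fails if it takes over 67 s, if anything falls off the work surface, if the arm or the gripper's body presses on something with over 40 N, if the wrist force passes 120 N, or if a joint passes its speed limit or range.

## Working session

There is one attempt and no reset: what is moved stays moved. The work goes in short steps, each a Python script; the robot and the scene stay as the last script left them, time stands still between calls to the robot, and variables do not carry over. Pictures are saved under pics/ and viewed, at most 10 in all, crops included, and the job is handed in when it is done.

```bash
ls; mkdir -p pics; python3 - <<'E'
from cell import ctrl, planner, optics, hand_in
import cv2,numpy as np
s=ctrl.read_state();print(s['t'],s['eef_pos'],s['tcp_rot'],s['finger_gap'])
for c in ['scene','top']:
    p=optics.camera(c);cv2.imwrite(f'pics/{c}0.png',p['image'])
    print(c,p['fx'],p['cx'],p['cy'],p['R'].tolist() if hasattr(p['R'],'tolist') else p['R'],p['t'])
    for n in ['box','lid','lid_handle','keeper','keeper_knob','gasket_1','coffee_cup','ink_bottle','eraser','masking_tape','needle_machine','pen','pencil']:
        print(n,[(np.round(d['point'],3).tolist(),round(d['score'],2)) for d in optics.boxes_of(p,n)][:5])
E
```

```text
pics
0.0 [0.23918751 0.57726762 0.4040116 ] [-6.13022377e-01 -3.08103930e+00  2.00689507e-03] 0.09414226316725728
scene 423.8421700454121 286.4257957298725 209.1746835551913 [[0.4920259995665717, -0.8705763760743417, 0.0026812630946464696], [-0.6301690315397589, -0.3582759258814602, -0.6888580061391641], [0.6006641386321964, 0.33724640006240114, -0.7248913423446252]] [-0.48329178  0.30249921  0.68303808]
box [([0.432, -0.289, 0.046], 0.62)]
lid [([0.496, -0.059, 0.019], 0.62)]
lid_handle [([0.499, -0.059, 0.018], 0.8)]
keeper [([0.505, -0.272, 0.066], 0.75)]
keeper_knob [([0.505, -0.276, 0.072], 0.69)]
gasket_1 [([0.397, -0.215, 0.056], 0.67), ([0.44, -0.359, 0.057], 0.65), ([0.351, -0.286, 0.057], 0.44)]
coffee_cup [([0.684, -0.114, 0.058], 0.93), ([0.647, -0.445, 0.024], 0.55)]
ink_bottle [([0.357, -0.134, 0.052], 0.66), ([0.396, -0.215, 0.059], 0.55)]
eraser [([0.535, -0.44, 0.013], 0.71)]
masking_tape [([0.645, -0.442, 0.021], 0.64), ([0.505, -0.273, 0.068], 0.59)]
needle_machine [([0.378, -0.49, 0.026], 0.75)]
pen [([0.606, -0.333, 0.006], 0.66)]
pencil [([0.632, -0.209, 0.01], 
[... 368 characters left out ...]
17], 0.65)]
lid_handle [([0.511, -0.053, 0.019], 0.76)]
keeper []
keeper_knob [([0.508, -0.274, 0.07], 0.78)]
gasket_1 [([0.444, -0.362, 0.059], 0.63), ([0.506, -0.28, 0.07], 0.5), ([0.346, -0.283, 0.055], 0.45), ([0.398, -0.218, 0.059], 0.43), ([0.493, -0.296, 0.057], 0.43)]
coffee_cup [([0.69, -0.108, 0.053], 0.75), ([0.507, -0.278, 0.069], 0.36)]
ink_bottle [([0.371, -0.131, 0.061], 0.52)]
eraser [([0.536, -0.439, 0.011], 0.75)]
masking_tape [([0.655, -0.446, 0.026], 0.86)]
needle_machine [([0.389, -0.478, 0.03], 0.61), ([0.605, -0.329, 0.006], 0.41), ([0.508, -0.278, 0.071], 0.28)]
pen [([0.655, -0.446, 0.026], 0.74), ([0.604, -0.331, 0.006], 0.44)]
pencil [([0.635, -0.202, 0.01], 0.67)]
```

View pics/top0.png

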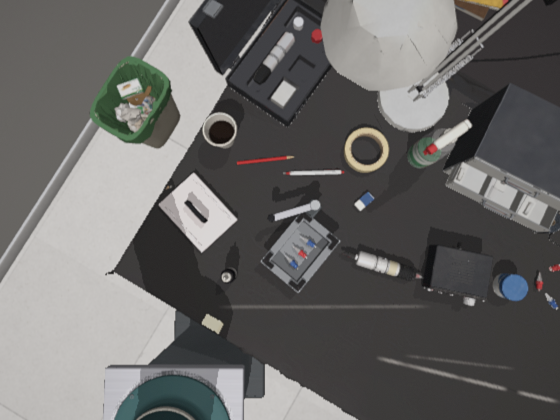

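View pics/scene0.png

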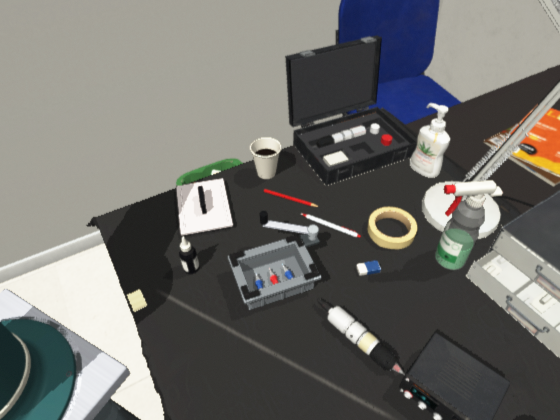

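The top view shows the lid at about (198,211), the box at (301,250), the keeper pivot at (315,205) with its knob near (275,212), and the lamp shade at top right. The scene view agrees. Next I fit poses to the outlines.

```bash
cat > h.py <<'E'
from cell import ctrl, planner, optics, hand_in
import cv2, numpy as np
from scipy.optimize import minimize
from scipy.spatial.transform import Rotation as Ro
def rz(a): return np.array([[np.cos(a),-np.sin(a)],[np.sin(a),np.cos(a)]])
def down(a): return (Ro.from_euler('z',a)*Ro.from_euler('x',np.pi)).as_rotvec()
def block(cx,cy,lx,ly,z0,z1,n=0):
    if n: xy=[(cx+lx/2*np.cos(t),cy+lx/2*np.sin(t)) for t in np.linspace(0,6.28,n)]
    else: xy=[(cx+i*lx/2,cy+j*ly/2) for i in(-1,1) for j in(-1,1)]
    return np.array([(x,y,z) for x,y in xy for z in(z0,z1)])/1000
LID=[block(0,0,152,112,10,18),block(0,0,64,12,36,48)]
BOX=[block(0,0,150,110,0,50)]
def keeper(q):
    B=[block(-50,0,100,14,62,70),block(-100,0,16,16,70,96,16),block(0,0,22,22,50,74,16)]
    out=[]
    for b in B:
        c=b.copy(); c[:,:2]=b[:,:2]@rz(-q).T+[.098,.04]; out.append(c)
    return out
def place(bl,p,z=0):
    out=[]
    for b in bl:
        c=b.copy(); c[:,:2]=b[:,:2]@rz(p[2]).T+p[:2]; c[:,2]+=z; out.append(c)
    return out
def proj(P,X):
    c=X@np.array(P['R']).T+P['t']; return np.c_[P['fx']*c[:,0]/c[:,2]+P['cx'],P['fy']*c[:,1]/c[:,2]+P['cy']]
def draw(P,bl):
    m=np.zeros((420*2,560*2),np.uint8)
    for b in bl:
        h=cv2.convexHull((proj(P,b)*2*16+8).astype(np.float32)).astype(np.int32)
        cv2.fillPoly(m,[h],1,shift=4,lineType=cv2.LINE_8)
    return m>0
def mask(P,name):
    r=optics.outline_of(P,name)
    return np.kron(r[0]['region'],np.ones((2,2)))>0 if r else None
def fit(f,PM,p0,step):
    def cost(p):
        e=0
        for P,M in PM:
            D=draw(P,f(p)); e+=(D^M).sum()/(M.sum())
        return e
    S=np.vstack([p0]+[np.array(p0)+np.eye(len(p0))[i]*step[i] for i in range(len(p0))])
    r=minimize(cost,p0,method='Nelder-Mead',options=dict(initial_simplex=S,xatol=1e-5,fatol=1e-5,maxiter=400))
    return r.x,r.fun
E
python3 - <<'E'
from h import *
Ps=[optics.camera(c) for c in('top','scene')]
M={n:[(P,mask(P,n)) for P in Ps] for n in('lid','box','keeper')}
for n in M: M[n]=[(P,m) for P,m in M[n] if m is not None]; print(n,len(M[n]))
for sub in (M['lid'],M['lid'][:1],M['lid'][1:]): print('lid',fit(lambda p:place(LID,p),sub,[.504,-.05,.75],[.02,.02,.2]))
br=lambda p:BOX+[block(85,40,36,22,*p)]
for sub in (M['box'],M['box'][:1],M['box'][1:]):
    b,e=fit(lambda p:place(BOX+[block(90,40,36,22,0,50)],p),sub,[.42,-.289,-.68],[.02,.02,.1]);print('box',b,e)
    print(' nobr',fit(lambda p:place(BOX,p),sub,[.42,-.289,-.68],[.02,.02,.1]))
b,_=fit(lambda p:place(BOX+[block(90,40,36,22,0,50)],p),M['box'],[.42,-.289,-.68],[.02,.02,.1])
for s in M['keeper']: print('keeper',fit(lambda p:place(keeper(p[0]),b),[s],[.7],[.2]))
q=0.7
if M['keeper']: q=fit(lambda p:place(keeper(p[0]),b),M['keeper'],[.7],[.2])[0][0]
l,_=fit(lambda p:place(LID,p),M['lid'],[.504,-.05,.75],[.02,.02,.2])
np.savez('fit.npz',b=b,l=l,q=q)
ims=[]
for P in Ps:
    im=cv2.resize(P['image'],None,fx=2,fy=2)
    for bl,c in((place(BOX,b),(0,255,0)),(place(LID,l),(0,0,255)),(place(keeper(q),b),(255,255,0))):
        for x in bl: cv2.polylines(im,[cv2.convexHull(proj(P,x).astype(np.float32)*2+.5).astype(np.int32)],1,c,1)
    ims.append(im)
a=ims[0][300:620,280:720]; c=ims[1][320:640,300:680]
cv2.imwrite('pics/fit.png',np.hstack([a,c])[:, :800])
E
```

```text
lid 2
box 2
keeper 2
lid (array([ 0.50798   , -0.05096979,  0.75542294]), np.float64(0.10451793322229713))
lid (array([ 0.5061489 , -0.05096983,  0.75342741]), np.float64(0.03384664741738851))
lid (array([ 0.50961303, -0.04975913,  0.76973635]), np.float64(0.05643829962855964))
box [ 0.41947457 -0.2872447  -0.68315068] 0.3698491967420267
 nobr (array([ 0.41932923, -0.28799135, -0.68483409]), np.float64(0.4233323991961958))
box [ 0.41808241 -0.28799439 -0.68426142] 0.09298618490967056
 nobr (array([ 0.41808651, -0.28805425, -0.68750103]), np.float64(0.1321068012752391))
box [ 0.43152841 -0.28347286 -0.65893138] 0.19784317677887522
 nobr (array([ 0.43030674, -0.28313682, -0.69456815]), np.float64(0.23407579117113486))
keeper (array([0.565625]), np.float64(0.1873198847262248))
keeper (array([0.5890625]), np.float64(0.33844580777096117))
```

View pics/fit.png

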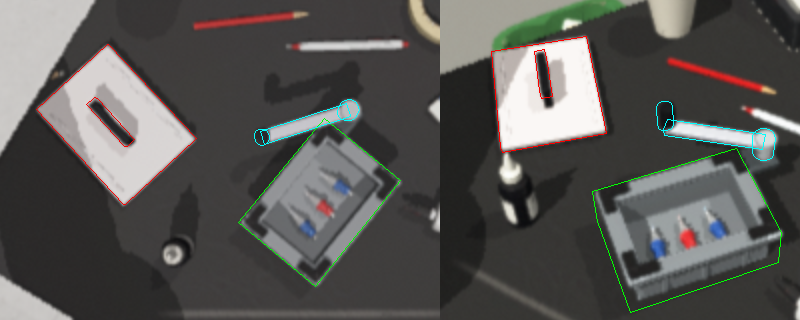

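```bash
python3 - <<'E'
from h import *
BT=[block(0,0,150,110,40,50),block(0,0,130,90,0,45),block(90,40,36,22,30,50)]
Ps=[optics.camera(c) for c in('top','scene')]
PM=[(P,mask(P,'box')) for P in Ps]
for s in (PM[:1],PM[1:],PM): b,e=fit(lambda p:place(BT,p),s,[.419,-.288,-.68],[.02,.02,.1]); print(b,e)
f=np.load('fit.npz'); l=f['l']; np.savez('fit.npz',b=b,l=l,q=.575)
K=lambda q:b[:2]+rz(b[2])@(np.array([.098,.04])+.1*np.array([-np.cos(q),np.sin(q)]))
def test(n,p,z,a):
    for k in(-1,0,1):
        s=planner.ik([*p,z+.18],down(a+k*np.pi)); print(n,k,None if s is None else np.round(s,2))
for q in(.575,1.35,0): print(K(q)); test(q,K(q),.086,b[2]+np.pi-q)
test('lid',l[:2],.042,l[2]); test('up',l[:2],.17,l[2]); test('box',b[:2],.17,b[2])
E
```

```text
[ 0.41834045 -0.28796175 -0.67578933] 0.09087837837837838
[ 0.42027498 -0.28821263 -0.67288415] 0.11679960119641077
[ 0.41889452 -0.28816143 -0.67580375] 0.21509458112150037
[ 0.48891959 -0.22333089]
0.575 -1 [-0.42  0.73  1.08  1.97 -0.81  0.95 -1.75]
0.575 0 [-0.39  0.69  1.03  1.97 -0.76  0.92  1.35]
0.575 1 [-0.42  0.73  1.08  1.97 -0.81  0.95 -1.75]
[ 0.56432244 -0.22842889]
1.35 -1 [ 1.08  0.84 -1.09  1.74  0.83  1.1   2.4 ]
1.35 0 [-0.31  0.75  0.92  1.79 -0.71  0.97  0.45]
1.35 1 [ 1.08  0.84 -1.09  1.74  0.83  1.1   2.4 ]
[ 0.4423551  -0.25570221]
0 -1 [-0.35  0.68  1.08  2.03 -0.78  0.91 -1.09]
0 0 [-0.06  0.48  0.64  2.03 -0.41  0.77  1.73]
0 1 [-0.35  0.68  1.08  2.03 -0.78  0.91 -1.09]
lid -1 [-0.11  0.48  0.19  2.03 -0.15  0.64  2.5 ]
lid 0 [-0.43  0.55  0.58  2.04 -0.47  0.68 -0.35]
lid 1 [-0.11  0.48  0.19  2.03 -0.15  0.64  2.5 ]
up -1 [-0.3   0.29  0.4   1.96 -0.14  0.91  2.5 ]
up 0 [-0.58  0.35  0.75  1.97 -0.3   0.93 -0.5 ]
up 1 [-0.3   0.29  0.4   1.96 -0.14  0.91  2.5 ]
box -1 [-0.2   0.39  0.91  1.98 -0.38  0.95  1.79]
box 0 [-0.32  0.47  1.09  1.98 -0.51  0.99 -1.23]
box 1 [-0.2   0.39  0.91  1.98 -0.38  0.95  1.79]
```

```bash
cat >> h.py <<'E'
f=np.load('fit.npz'); b,l=f['b'],f['l']; q0=float(f['q'])
def K(q): return b[:2]+rz(b[2])@(np.array([.098,.04])+.1*np.array([-np.cos(q),np.sin(q)]))
def G(p,z,a): return [p[0],p[1],z+.18],down(a)     # grasp point pose -> TCP
def lin(p,z,a,v=.15): P,o=G(p,z,a); ctrl.move_linear(P,o,max_speed=v)
def st(s=''):
    r=ctrl.read_state(); print(s,'t%.1f'%r['t'],np.round(r['eef_pos'],4),'F',np.round(r['wrist_force'],1),'gap %.4f'%r['finger_gap'],'gf',np.round(r['grasp_force'],1),'q',np.round(r['joint_pos'],2)); return r
def swing(qa,qb,z=.086,n=6,v=.1):
    for q in np.linspace(qa,qb,n+1)[1:]: lin(K(q),z,b[2]+np.pi-q,v)
E
python3 - <<'E'
from h import *
ctrl.movej([.44,.417,0,1.614,0,1.111,0]); st()
a=b[2]+np.pi-q0
P,o=G(K(q0),.17,a); ctrl.move_to(P,o); st(); ctrl.grip(.05)
lin(K(q0),.086,a); st(); ctrl.grip(.0); st('grip')
w=optics.camera('wrist'); cv2.imwrite('pics/w1.png',w['image'])
E
```

```text
t5.2 [ 0.5519 -0.2929  0.4048] F [-0.8  0.2  0.2] gap 0.0941 gf 0.0 q [ 0.44  0.42 -0.    1.61 -0.    1.11  0.  ]
 t5.9 [ 0.4895 -0.2237  0.3506] F [-0.7 -0.3  0.5] gap 0.0936 gf 0.0 q [ 0.51  0.33 -0.16  1.88  0.06  0.94  0.63]
 t7.4 [ 0.4892 -0.2234  0.2666] F [0.6 1.  0.3] gap 0.0500 gf 0.0 q [ 0.49  0.45 -0.15  1.94  0.09  0.76  0.61]
grip t8.1 [ 0.4892 -0.2231  0.2663] F [1.6 2.9 4.2] gap 0.0153 gf 30.0 q [ 0.49  0.45 -0.15  1.94  0.09  0.76  0.61]
```

View pics/w1.png

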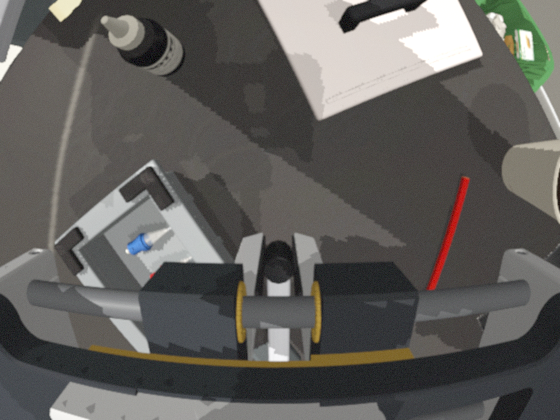

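The wrist view shows the knob at (278,262) between the pads. Next I swing the keeper clear, then grasp the lid.

```bash
python3 - <<'E'
from h import *
swing(q0,1.35); st('swung'); ctrl.grip(.04)
a=b[2]+np.pi-1.35; lin(K(1.35),.15,a,.25)
P,o=G(l[:2],.13,l[2]); ctrl.move_to(P,o); ctrl.grip(.06)
lin(l[:2],.043,l[2]); st('atlid'); ctrl.grip(0); st('grip')
lin(l[:2],.155,l[2],.12); st('lift')
P=optics.camera('top'); m=mask(P,'keeper')
if m is not None: print(fit(lambda p:place(keeper(p[0]),b),[(P,m)],[1.3],[.2]))
P2=optics.camera('scene'); cv2.imwrite('pics/s2.png',P2['image'])
E
```

```text
swung t9.8 [ 0.5646 -0.2279  0.2662] F [4.2 6.1 7.4] gap 0.0153 gf 30.0 q [ 0.31  0.55  0.03  1.76 -0.02  0.83 -0.1 ]
atlid t12.8 [ 0.5083 -0.051   0.2236] F [0.4 0.4 0.3] gap 0.0599 gf 0.0 q [-0.    0.48  0.05  2.03 -0.04  0.64 -0.74]
grip t13.7 [ 0.508 -0.051  0.223] F [-0.1  0.2  1.9] gap 0.0117 gf 30.0 q [-0.    0.48  0.05  2.03 -0.04  0.64 -0.74]
lift t14.7 [ 0.5078 -0.0509  0.3343] F [ 0.4 -0.2 -2.6] gap 0.0116 gf 30.0 q [-0.02  0.3   0.07  1.97 -0.02  0.88 -0.75]
(array([1.328125]), np.float64(0.1053864168618267))
```

View pics/s2.png

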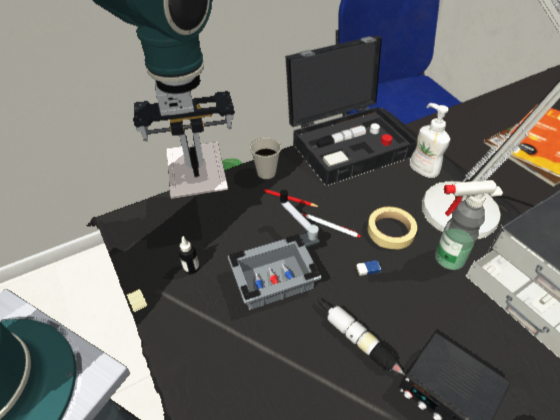

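The scene view shows the lid held level, and the keeper is clear at 1.33 rad. Next I place the lid.

```bash
python3 - <<'E'
from h import *
mid=(l[:2]+b[:2])/2; lin(mid,.16,(l[2]+b[2])/2,.15); lin(b[:2],.16,b[2],.15); st('over')
lin(b[:2],.112,b[2],.12); st('above')
F0=ctrl.read_state()['wrist_force']
z=.112
while z>.0875:
    z-=.003 if z>.097 else .001
    lin(b[:2],z,b[2],.05); F=ctrl.read_state()['wrist_force']-F0
    print(round(z,4),np.round(F,1),end=' ')
    if np.linalg.norm(F)>6: break
r=st('\nlow')
cv2.imwrite('pics/s3.png',np.hstack([optics.camera('scene')['image'][180:350,200:360],optics.camera('top')['image'][170:340,220:400]]).repeat(2,0).repeat(2,1))
E
```

```text
over t16.9 [ 0.4193 -0.2874  0.3399] F [-0.3 -0.2 -2.1] gap 0.0116 gf 30.0 q [ 0.17  0.31  0.44  1.98 -0.17  0.89 -1.55]
above t17.4 [ 0.4191 -0.2881  0.2923] F [ 0.5 -0.2 -2.5] gap 0.0117 gf 30.0 q [ 0.19  0.38  0.42  2.01 -0.21  0.79 -1.51]
0.109 [-0.5  0.2  1. ] 0.106 [-0.1  0.3  1.1] 0.103 [-1.1  0.2  0. ] 0.1 [-1.2  0.2  0.9] 0.097 [-0.9 -1.3  0.5] 0.096 [-1.2 -0.   0.8] 0.095 [-0.9  0.8  0.2] 0.094 [ 0.3 -0.2  0.9] 0.093 [-0.2  0.4  1.1] 0.092 [-0.3  0.5  0.1] 0.091 [-0.7 -0.1  0.1] 0.09 [-0.4  0.8  0.3] 0.089 [-1.  -0.6  1.3] 0.088 [-4.2  2.9 19.6] 
low t20.9 [ 0.419  -0.2883  0.2687] F [-3.7  2.7 17.1] gap 0.0117 gf 30.0 q [ 0.21  0.42  0.4   2.02 -0.24  0.74 -1.49]
```

View pics/s3.png

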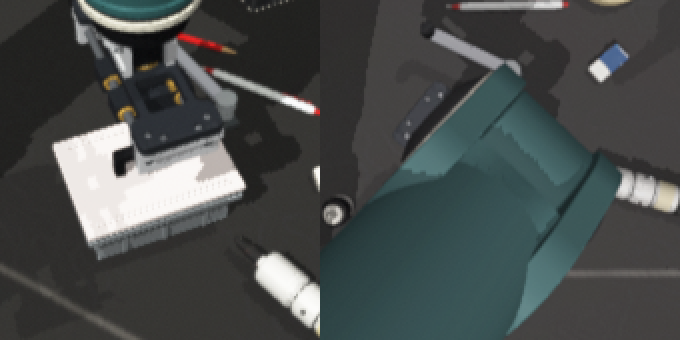

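Contact came at the expected gasket height, so I release and check the seating.

```bash
python3 - <<'E'
from h import *
lin(b[:2],.0888,b[2],.05); st('relax'); ctrl.grip(.05); lin(b[:2],.16,b[2],.25)
c=b[:2]+rz(b[2])@[-.07,-.05]; P,o=G(c,.14,b[2]); ctrl.move_to(P,o); ctrl.grip(0); st()
for cam in('scene','top'):
    P=optics.camera(cam); m=mask(P,'lid')
    if m is not None: print(cam,fit(lambda p:place(LID,p,.046),[(P,m)],b.copy(),[.005,.005,.05]))
    if cam=='scene': cv2.imwrite('pics/s4.png',P['image'][150:330,180:380].repeat(3,0).repeat(3,1))
print(b)
E
```

```text
relax t21.3 [ 0.4189 -0.2882  0.2688] F [-0.1 -0.8  2.4] gap 0.0118 gf 30.0 q [ 0.21  0.42  0.4   2.02 -0.24  0.74 -1.49]
 t23.8 [ 0.333  -0.2834  0.32  ] F [ 0.3 -0.7 -0.4] gap 0.0006 gf 0.0 q [ 0.21  0.21  0.47  2.15 -0.13  0.8  -1.48]
scene (array([ 0.41937549, -0.28866298, -0.67871012]), np.float64(0.8118336886993603))
top (array([ 0.41913662, -0.28835254, -0.69137507]), np.float64(0.24492952904778276))
[ 0.41889452 -0.28816143 -0.67580375]
```

View pics/s4.png

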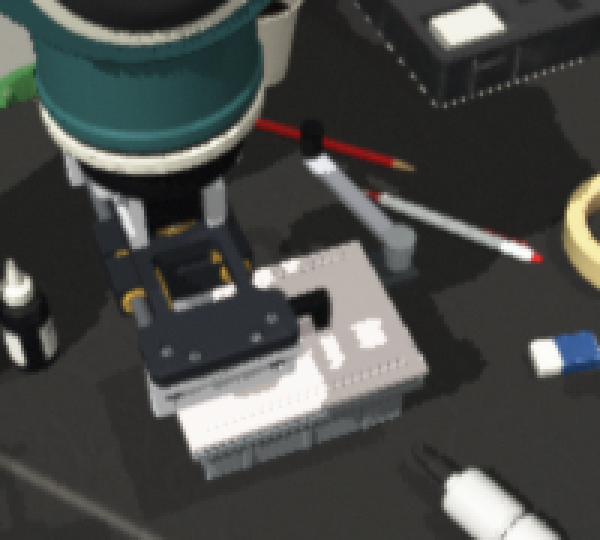

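```bash
cat >> h.py <<'E'
def press(sx,sy,dx=.069,dy=.049):
    c=b[:2]+rz(b[2])@[sx*dx,sy*dy]; a=b[2]
    P,o=G(c,.120,a); ctrl.move_linear(P,o,max_speed=.2)
    lin(c,.088,a,.15); ctrl.wait(.1); F0=ctrl.read_state()['wrist_force'][2]; z=.0855; log=[]
    while z>.0735:
        lin(c,z,a,.03); r=ctrl.read_state(); F=r['wrist_force'][2]-F0
        log.append((round(z*1e3,1),round(r['eef_pos'][2]*1e3-180,1),round(F,1)))
        if F>17.5 and z<.0795 or F>26: break
        z-=.0006
    ctrl.wait(.15); print(log, round(ctrl.read_state()['wrist_force'][2]-F0,1))
    lin(c,.115,a,.25); st()
E
python3 - <<'E'
from h import *
press(-1,-1)
P=optics.camera('scene'); cv2.imwrite('pics/s5.png',P['image'][150:330,180:380].repeat(3,0).repeat(3,1))
E
```

```text
[(85.5, np.float64(85.8), np.float64(0.8)), (84.9, np.float64(84.9), np.float64(1.4)), (84.3, np.float64(84.3), np.float64(0.5)), (83.7, np.float64(83.7), np.float64(1.0)), (83.1, np.float64(83.2), np.float64(5.9)), (82.5, np.float64(82.7), np.float64(7.9)), (81.9, np.float64(82.1), np.float64(9.6)), (81.3, np.float64(81.5), np.float64(10.6)), (80.7, np.float64(80.9), np.float64(10.3)), (80.1, np.float64(80.3), np.float64(10.3)), (79.5, np.float64(79.7), np.float64(11.6)), (78.9, np.float64(79.1), np.float64(11.1)), (78.3, np.float64(78.5), np.float64(11.4)), (77.7, np.float64(77.9), np.float64(11.5)), (77.1, np.float64(77.5), np.float64(19.7))] 20.3
 t28.9 [ 0.3347 -0.2833  0.2959] F [-0.2  0.5 -0. ] gap 0.0006 gf 0.0 q [ 0.22  0.26  0.46  2.17 -0.17  0.74 -1.45]
```

```bash
python3 - <<'E'
from h import *
press(-1,1)
E
```

```text
[(85.5, np.float64(85.8), np.float64(0.1)), (84.9, np.float64(84.9), np.float64(-0.7)), (84.3, np.float64(84.3), np.float64(0.0)), (83.7, np.float64(83.7), np.float64(0.3)), (83.1, np.float64(83.2), np.float64(4.0)), (82.5, np.float64(82.6), np.float64(6.2)), (81.9, np.float64(82.0), np.float64(7.0)), (81.3, np.float64(81.4), np.float64(7.8)), (80.7, np.float64(80.8), np.float64(7.9)), (80.1, np.float64(80.3), np.float64(8.4)), (79.5, np.float64(79.6), np.float64(7.8)), (78.9, np.float64(79.0), np.float64(8.3)), (78.3, np.float64(78.4), np.float64(8.2)), (77.7, np.float64(77.8), np.float64(9.2)), (77.1, np.float64(77.5), np.float64(18.3))] 17.5
 t34.2 [ 0.396  -0.2068  0.2959] F [-0.5 -0.4  0.1] gap 0.0003 gf 0.0 q [ 0.05  0.27  0.41  2.15 -0.16  0.75 -1.68]
```

```bash
python3 - <<'E'
from h import *
press(1,-1)
E
```

```text
[(85.5, np.float64(85.8), np.float64(-0.6)), (84.9, np.float64(84.9), np.float64(0.2)), (84.3, np.float64(84.4), np.float64(1.0)), (83.7, np.float64(83.8), np.float64(3.6)), (83.1, np.float64(83.3), np.float64(4.3)), (82.5, np.float64(82.8), np.float64(6.8)), (81.9, np.float64(82.2), np.float64(7.5)), (81.3, np.float64(81.7), np.float64(8.7)), (80.7, np.float64(81.1), np.float64(7.6)), (80.1, np.float64(80.5), np.float64(9.6)), (79.5, np.float64(79.9), np.float64(8.0)), (78.9, np.float64(79.3), np.float64(8.9)), (78.3, np.float64(78.7), np.float64(8.7)), (77.7, np.float64(78.1), np.float64(9.2)), (77.1, np.float64(77.7), np.float64(13.3)), (76.5, np.float64(77.6), np.float64(21.6))] 21.4
 t40.2 [ 0.4422 -0.3695  0.2958] F [-0.6  0.8 -1.1] gap 0.0006 gf 0.0 q [ 0.32  0.49  0.42  1.84 -0.25  0.86 -1.39]
```

```bash
python3 - <<'E'
from h import *
press(1,1)
P=optics.camera('top'); m=mask(P,'keeper')
if m is not None: print(fit(lambda p:place(keeper(p[0]),b),[(P,m)],[1.3],[.2]))
E
```

```text
[(85.5, np.float64(85.8), np.float64(-0.2)), (84.9, np.float64(84.9), np.float64(1.0)), (84.3, np.float64(84.3), np.float64(-0.5)), (83.7, np.float64(83.8), np.float64(1.9)), (83.1, np.float64(83.3), np.float64(5.1)), (82.5, np.float64(82.8), np.float64(6.6)), (81.9, np.float64(82.2), np.float64(7.0)), (81.3, np.float64(81.6), np.float64(6.7)), (80.7, np.float64(81.0), np.float64(6.6)), (80.1, np.float64(80.4), np.float64(6.9)), (79.5, np.float64(79.8), np.float64(6.8)), (78.9, np.float64(79.2), np.float64(6.6)), (78.3, np.float64(78.6), np.float64(5.9)), (77.7, np.float64(78.0), np.float64(7.3)), (77.1, np.float64(77.5), np.float64(7.3)), (76.5, np.float64(77.4), np.float64(16.9)), (75.9, np.float64(77.3), np.float64(27.4))] 26.7
 t46.0 [ 0.5036 -0.2932  0.296 ] F [-0.3  0.6 -0.1] gap 0.0006 gf 0.0 q [ 0.16  0.49  0.4   1.83 -0.25  0.87 -1.56]
```

```bash
python3 - <<'E'
from h import *
q=1.34; a=b[2]+np.pi-q
P,o=G(K(q),.135,a); ctrl.move_to(P,o); ctrl.grip(.045)
lin(K(q),.087,a,.15); ctrl.grip(0); r=st('grip')
if r['grasp_force']>5:
    swing(q,0,.087,8,.12); st('swung'); ctrl.grip(.03); lin(K(0),.15,b[2]+np.pi,.2); st('up')
    P=optics.camera('top'); m=mask(P,'keeper')
    if m is not None: print(fit(lambda p:place(keeper(p[0]),b),[(P,m)],[0.05],[.2]))
    P=optics.camera('scene'); m=mask(P,'keeper')
    if m is not None: print(fit(lambda p:place(keeper(p[0]),b),[(P,m)],[0.05],[.2]))
    cv2.imwrite('pics/s6.png',P['image'][150:330,180:380].repeat(3,0).repeat(3,1))
E
```

```text
grip t49.3 [ 0.5636 -0.228   0.2674] F [-0.4 -0.6  4.7] gap 0.0152 gf 30.0 q [ 0.36  0.54 -0.03  1.76  0.02  0.83 -0.13]
swung t51.8 [ 0.4426 -0.2566  0.2674] F [ 1.2 -5.   3.3] gap 0.0154 gf 30.0 q [ 0.74  0.42 -0.33  2.    0.2   0.75  1.18]
up t52.8 [ 0.4423 -0.2557  0.3304] F [-1.2 -0.2 -0.2] gap 0.0296 gf 0.0 q [ 0.77  0.33 -0.36  1.96  0.15  0.88  1.23]
(array([0.05078125]), np.float64(1.399008350730689))
```

View pics/s6.png

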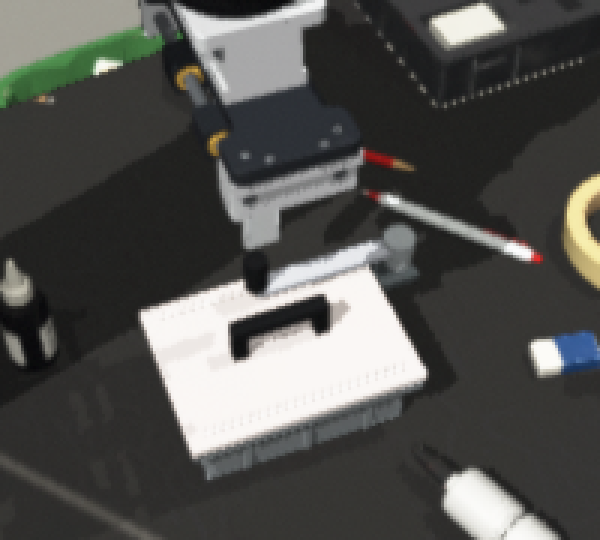

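The lid lies flat and the bar runs from (257,270) to (400,245), parallel to the handle. I back the arm off, check the fit and hand in.

```bash
python3 - <<'E'
from h import *
lin([.46,-.08],.19,b[2]+np.pi,.2); st()
qs=[]
for c in('top','scene'):
    P=optics.camera(c); m=mask(P,'keeper')
    if m is not None: r=fit(lambda p:place(keeper(p[0]),b),[(P,m)],[0.05],[.2]); print(c,r); qs.append(r[0][0])
    m=mask(P,'lid')
    if m is not None: print([ (z,fit(lambda p:place(LID,p,z),[(P,m)],b.copy(),[.005,.005,.05])) for z in(.040,)])
if qs and min(map(abs,qs))<.06: hand_in(); print('handed in')
E
```

```text
t54.0 [ 0.4598 -0.0808  0.3697] F [-0.8 -0.7  0.1] gap 0.0304 gf 0.0 q [ 0.54  0.2  -0.48  2.02  0.12  0.95  0.89]
top (array([-0.01171875]), np.float64(0.26277955271565495))
[(0.04, (array([ 0.41732093, -0.28775461, -0.68738806]), np.float64(0.12325728770595691)))]
scene (array([-0.0125]), np.float64(0.3487261146496815))
[(0.04, (array([ 0.4194591 , -0.28891018, -0.68836308]), np.float64(0.1173442449841605)))]
the job is handed in; nothing more can be done
handed in
```

I closed the dry box and handed it in with the arm clear at about 54 s of the 67 s allowed: all four gasket corners bottomed out one at a time, the lid measured within 2 mm of the box centre, and the keeper about 0.01 rad from parallel; the verdict isn't shown to me.

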